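# Prop the sprung keep-box flap and bring the tall pot to the mixer

## Task

Slide the ramp-shaped prop under the roller of the white keep-box until the roller sits on the prop's flat top, so that the sprung clear flap stays up by itself. Then take the tall pot out of the box, keep it upright and set it down gently in the middle of the mixer's round plate. Leave the flap propped up, the squat pot standing in the box, and the other things on the bench where they are.

Things in the scene. Friction and masses are not known exactly. Their poses are not given: they have to be found in the camera images.
- keepbox: White open-topped box fixed to the bench, 150 (x) x 200 (y) x 85 mm high, walls and floor 5 mm. Origin: centre of its underside. Its -x face is the front, towards the robot; the flap's hinge line runs along x at y = +100, z = 90 mm. Two pots stand inside on its floor.
- flap (a joint): Clear flap covering the box, hinged at the box's +y rim; rad, 0 shut, 1.57 (upright, its edge 295 mm above the bench) with the roller on the prop's flat top, stop at 1.85. Spring and weight pull it shut (0.13 to 0.18 N m) at all angles. A 40 mm crank, 12 to 22 mm in front of the box's front face, ties it to the roller: raising the roller 55 mm opens it to 1.57.
- roller_mid (a point): Middle of the black roller on the flap's crank, 18 mm diameter, 52 mm long along the box's x. In the box's frame, mm: x -145, y +80, z 55 with the flap shut (underside 46 above the bench); y +65, z 110 at 1.57 rad. The prop, standing on the bench, is slid in under it from the +y side along the box's -y, centred at x -145; this takes 6 to 15 N.
- roller: The same roller as a body; it spins freely about the box's x. Origin at its middle.
- prop: Loose aluminium ramp with a grey grip block, 320 g, 210 x 36 mm, flat on the bench. Origin: centre of its underside; x to its thin nose. Along x, mm: nose tip +105, ramp from 5 high there up to 101 high at -22, flat top 101 high from -22 to -60, grip block -60 to -105 (24 wide, 122 high; it stops the roller). In use its x points along the box's -y.
- prop_grip (a point): Point in the prop's grip block where it is best held across its 24 mm width (prop's y): 95 mm above its underside, at x = -82.5 mm of the prop. Same axes as the prop. The centre of mass is about 35 mm from it towards the nose.
- pot_tall: The tall pot again; origin at the centre of its underside, z up.
- pot_tall_mid (a point): Tall screw-cap pot, 40 mm diameter, 70 mm high, about 110 g: its centre, half-way up. It stands on the box floor (5 mm above the bench), left or right in the box, next to the squat pot.
- pot_squat: Squat screw-cap pot, 40 mm diameter, 42 mm high, about 70 g: origin at the centre of its underside. Stays in the box.
- plate_mid (a point): Centre of the top face of the mixer's round black plate, 84 mm diameter, 130 mm above the bench. The mixer is fixed, 150 x 110 mm, and the plate does not move.
- bottle: Bystander: clear bottle, 64 mm diameter, 140 mm high, origin under its base.
- beaker: Bystander: glass beaker, 68 mm diameter, 85 mm high, origin under its base.
- marker: Bystander: black marker pen, 135 mm long, 12 mm thick, lying on the bench.
- dish: Bystander: flat glass dish, 90 mm diameter, 15 mm high, origin under its base.
There are look-alikes about, which are no part of the job. What is shaped like the part that bears plate_mid but orange is not meant.

How it is judged (in metres and radians):
On the way, in this order (a step that is already met when the one before it is completed fails the run):
1. the flap stands up on the prop alone: open past 1.4 rad, roller resting on the prop, prop and flap not touched by the robot (value of joint flap above 1.4 rad and contact force between roller and prop above 0.5 N and contact force between each of the arm, the fingers and prop below 0.1 N and contact force between each of the fingers, the arm and keepbox below 0.1 N), for 0.3 s.
2. the tall pot is lifted out above the box's rim while the flap stays propped (height (world z) of pot_tall above 0.09 m and value of joint flap above 1.4 rad), for 0.1 s.
At the end, for the whole second after the job is handed in: The tall pot stands upright (within 0.1 rad) and at rest on the mixer's plate, its centre within 20 mm of the plate's centre; the flap is open past 1.4 rad with its roller resting on the prop; the prop is at rest; the squat pot still stands upright in the box within 40 mm of where it was (horizontal distance between pot_tall and plate_mid below 0.02 m and z of pot_tall in the frame of plate_mid between -0.004 and 0.006 m and angle between pot_tall's own z axis and vertical below 0.1 rad and linear speed of each of pot_tall, prop below 0.02 m/s and value of joint flap above 1.4 rad and contact force between roller and prop above 0.5 N and angle between pot_squat's own z axis and vertical below 0.15 rad and height (world z) of pot_squat below 0.02 m and distance of pot_squat from where it was at the start of the episode below 0.04 m); the robot touches nothing.
It fails at once if the tall pot is tipped by more than 0.6 rad (angle between pot_tall's own z axis and vertical above 0.6 rad).
It fails at once if the tall pot is dropped or thrown (faster than 0.6 m/s out of the fingers) (linear speed of pot_tall above 0.6 m/s and contact force between the fingers and pot_tall below 0.05 N).
It fails at once if a bystander on the bench (bottle, beaker, marker, dish) is moved by more than 30 mm (distance of any of bottle, beaker, marker, dish from where it was at the start of the episode above 0.03 m).
It also fails if it takes over 69 s, if anything falls off the work surface, if the arm or the gripper's body presses on something with over 40 N, if the wrist force passes 120 N, or if a joint passes its speed limit or range.

## Robot

A 6-joint arm with a two-finger parallel gripper is mounted at the origin on the work surface. World frame = base frame: x ahead of the robot, y to its left, z up, the work surface at z = 0. Lengths are in mm, angles in degrees, forces in N, time in s.
With the tool pointing down it reaches from about 250 to 800 mm from the base axis. Payload 3.9 kg.
Tool frame: the origin (TCP) lies at the very end of the fingers, on their centre line; the grasp point (between the pads) lies 19 mm behind it; z points along the fingers, y is the direction in which the jaws open and shut (so a half turn about z gives the same grasp; the last joint's range is limited). The gripper opens to 85 mm and grips with 20 to 120 N. Pads are 22 mm wide; open, the fingers measure 114 mm over their backs; the gripper's body (76 mm by 85 mm) begins 54 mm behind the grasp point. The pads swing forward as they close: fully open they stand 13 mm farther back than shut.
Start: joints at [74.542, 14.897, -7.913, 67.191, 0, 90], TCP at [139.928, 505.999, 231.304] pointing down, gripper open.
Joint ranges: [-159.42, 159.42], [-47.68, 98.78], [-73.54, 78.23], [-108.79, 121.32], [-90, 84.71], [-180, 180]. Speed limits (degrees/s): [147.25, 147.25, 180, 180, 180, 180].

## Interface

Orientations are given as [roll, pitch, yaw] about the fixed x, y, z axes, in that order (R = Rz(yaw) Ry(pitch) Rx(roll)).
In Python, from cell import * gives the robot as it stands. The module is installed in compiled form; this text tells all that it offers.
- The arm moves only by the tool step_arm, never from a script. Its argument "commands" is a list of rows, each an object of numbers: "x", "y", "z": the shift along the tool's x, y, z in cm; "ax", "ay", "az": the turn, a rotation vector about the tool's x, y, z in rad; "grip": the finger opening in cm, from 0 to 8.54. A call has exactly 5 rows; each row is the pose to reach, as a shift and turn from the pose commanded when the call began, along the tool's axes at that moment; what a row does not reach only later rows make up. A row lasts 1/8 s, in which the tool goes at most 62.5 mm and 10.7 degrees, less where a joint would pass 70% of its speed; a pose out of reach is approached as far as the arm can. A call with a gripper value outside its range is refused whole. The fingers move at their own pace and stop on an object; the grip force is fixed at half the most. Time passes only in rows, so rows that repeat a pose let the fingers close, or fill a call up. It gives the time, the measured TCP pose, the force and the opening at its end, in the units of the state.
- read_state(): the state, without advancing time (a new reading comes with each control period).
- capture(name): name is "scene" or "top" or "wrist"; returns (picture, depth): 384x512x3 uint8, blue, green, red; 384x512 float32, mm along the optical axis (not along the pixel's ray), 0 where there is no reading.
- get_calibration(name): a dict with "fx", "fy", "cx", "cy" (pixels), "xyz" and "orientation" of the camera in the world; the wrist camera has in their place "hand_eye" (4x4, takes a point from camera to tool coordinates, whose origin is the TCP and whose axes are the flange's). Camera axes: x right, y down, z forward; pixel columns grow to the right and rows downward; lengths in mm; the calibration is good to about 2 mm. A picture is of the moment at which its call begins: read the wrist's pose just before it. get_calibration takes no time and is no camera call.
- finish_job(): hands the job in, once; it reports no verdict.
Trained networks look in the newest picture that a camera, given by its name, has taken for a name from the list of things; names that differ only in an ending like _2 or _b are one class to them, and where a whole thing is asked for, a point or a joint stands for the part that bears it (a point fixed in the world has none). Each returns a list of dicts, best first, with "score" (0 to 1); they miss things now and then, are a little off and sometimes report something else, mostly with a low value. They report only what shows in the picture. A call takes as long as a camera call. They do not tell look-alikes from the thing itself.
- boxes_of(camera, query): "centre" ([x, y, z] in mm, in world coordinates, good to about 4 mm: the middle of the surface that is visible of it).
- regions_of(camera, query): "mask" (384x512 bool, what is visible of it).
- tip_of(camera, query): "centre" ([x, y, z] in mm, in world coordinates, good to about 4 mm: a listed point, or the origin of a listed thing).
The state is a dict: "time": time; "joint_positions": joint angles; "qvel": joint speeds; "effort": joint torques, N m; "ee_pos": TCP position; "eef_rot": TCP orientation; "contact_force": force on the tool from outside, world axes, zero at the start; "ft_torque": the same for the moment, N m; "grip_width": opening from 0.0 (shut) to 1.0 (fully open).
Only numpy, scipy, OpenCV 4.12 (cv2) and the standard library are available. Lean on these libraries where they do the work, as an engineer would, in place of code of your own. Each camera call takes 0.05 s, during which the arm holds its last target.

## Working session

There is one attempt and no reset: what is moved stays moved. The work goes in short steps, Python scripts to look and compute and a tool call to move; the robot and the scene stay as the last step left them, time stands still between calls to the robot, and variables do not carry over. Pictures are saved under pics/ and viewed, and the job is handed in when it is done.

Besides the shell and the picture viewer there is one more tool, called after "Call:" as a command line: name --argument value ..., lists and objects as JSON in quotes. step_arm: Moves the arm, as the interface text tells. Its arguments: {"type":"object","properties":{"commands":{"type":"array"}},"required":["commands"]}

```bash
mkdir -p pics; cat > h.py <<'E'
from cell import *
import numpy as np, cv2
from scipy.spatial.transform import Rotation as R
def look(cam,name):
    im,d=capture(cam); cv2.imwrite('pics/'+name,im); np.save('pics/'+name[:-4]+'.npy',d); return im,d
def tips(cam,qs):
    for q in qs:
        for f in (tip_of,):
            r=f(cam,q); print(cam,q,[(round(a['score'],2),np.round(a['centre']).tolist()) for a in r[:3]])
E
python3 - <<'E'
from h import *
print(read_state()); 
for c in("scene","top","wrist"): print(get_calibration(c)); look(c,c+'0.png')
tips('top',['keepbox','prop','prop_grip','roller_mid','pot_tall_mid','plate_mid'])
E
```

```text
{'time': 0.0, 'joint_positions': array([ 7.45417161e+01,  1.49364741e+01, -7.98690363e+00,  6.71917340e+01,
        8.05388348e-04,  9.00000232e+01]), 'qvel': array([ 0.04958886, -0.05828927, -0.13225035, -0.01016496,  0.04518273,
       -0.00121945]), 'effort': array([-5.77395531e-04, -4.05675566e+01,  2.53923225e+01,  1.88756461e-02,
       -1.45583372e-04,  5.05968302e-06]), 'ee_pos': array([139.74002712, 505.3315449 , 230.45058963]), 'eef_rot': array([-1.79884888e+02, -8.05340074e-04,  1.64541691e+02]), 'contact_force': array([-0.68075026,  0.33994639, -0.58791141]), 'ft_torque': array([-0.04277668,  0.03647538, -0.00224472]), 'grip_width': 0.9952368863075606}
{'fx': 348.1532681493544, 'fy': 348.1532681493544, 'cx': 251.34606906763594, 'cy': 192.061157523314, 'xyz': array([994.71234702, 305.51033006, 763.198823  ]), 'orientation': array([-134.93161901,   -0.46931754,  128.99862941])}
{'fx': 372.9182021160145, 'fy': 372.9182021160145, 'cx': 252.23332719034963, 'cy': 187.22429282451074, 'xyz': array([ 300.14564555, -144.65447606, 1404.96795346]), 'orientation': array([-173.48033855
[... 181 characters left out ...]
3621e-01, -3.13725486e-01,
         8.04426421e+01],
       [ 9.99999767e-01,  2.67111827e-04,  6.28404763e-04,
         9.27330975e-01],
       [-5.12879094e-04, -3.13725696e-01,  9.49513520e-01,
        -1.41989971e+02],
       [ 0.00000000e+00,  0.00000000e+00,  0.00000000e+00,
         1.00000000e+00]])}
top keepbox [(0.56, [625.0, 62.0, 4.0])]
top prop [(0.69, [457.0, -339.0, 1.0]), (0.59, [418.0, -178.0, 2.0])]
top prop_grip [(0.82, [498.0, -179.0, 95.0])]
top roller_mid [(0.63, [481.0, 135.0, 52.0])]
top pot_tall_mid [(0.75, [744.0, -171.0, 2.0]), (0.6, [377.0, 317.0, -1.0])]
top plate_mid [(0.84, [606.0, -301.0, 127.0]), (0.83, [171.0, -300.0, 130.0]), (0.64, [481.0, -569.0, 131.0])]
```

View pics/top0.png

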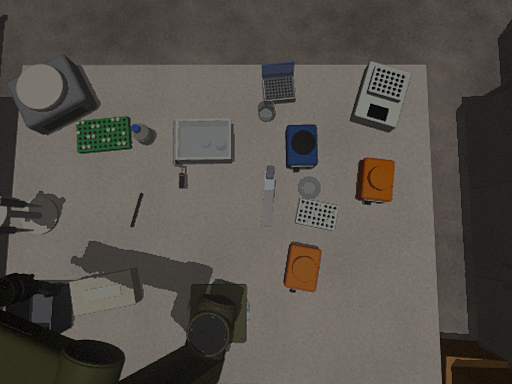

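View pics/scene0.png

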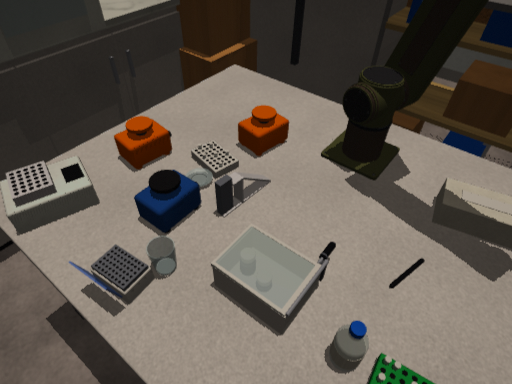

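View pics/wrist0.png

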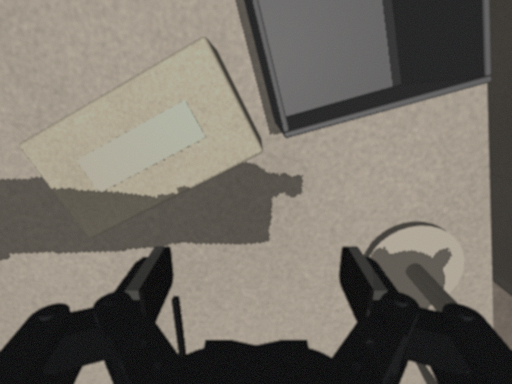

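The top view shows the box at (203,142), its roller at (183,178), the prop at (268,195) with its grip block up, and the blue mixer with the black plate at (302,145). The marker is at (137,210) and the bottle at (140,133). Next I'll measure them precisely.

```bash
cat >> h.py <<'E'
def camT(c):
    k=get_calibration(c); T=np.eye(4)
    if 'hand_eye' in k:
        s=read_state(); T[:3,:3]=R.from_euler('xyz',s['eef_rot'],degrees=True).as_matrix(); T[:3,3]=s['ee_pos']; T=T@k['hand_eye']
    else:
        T[:3,:3]=R.from_euler('xyz',k['orientation'],degrees=True).as_matrix(); T[:3,3]=k['xyz']
    return k,T
def cloud(c,d,T=None):
    k,T0=camT(c); T=T0 if T is None else T
    v,u=np.mgrid[:384,:512]
    P=np.stack([(u-k['cx'])/k['fx']*d,(v-k['cy'])/k['fy']*d,d],-1)
    return P@T[:3,:3].T+T[:3,3]
E
python3 - <<'E'
from h import *
for c in('scene','top'):
    tips(c,['keepbox','prop','prop_grip','roller_mid','pot_tall','pot_squat','plate_mid','bottle','marker','beaker','dish'])
for c in('top','scene'):
    d=np.load(f'pics/{c}0.npy'); P=cloud(c,d); np.save(f'pics/{c}P.npy',P)
    m=(d>0)
    def box(x0,x1,y0,y1,z0,z1):
        q=P[m&(P[...,0]>x0)&(P[...,0]<x1)&(P[...,1]>y0)&(P[...,1]<y1)&(P[...,2]>z0)&(P[...,2]<z1)]
        return q
    for n,b in dict(grip=(440,560,-230,-130,113,130),flat=(400,520,-230,-130,95,107),low=(280,480,-230,-130,5,95),rim=(500,740,-80,200,78,90),roller=(440,530,80,200,35,80),plate=(540,680,-360,-240,122,140),marker=(340,500,230,380,6,25)).items():
        q=box(*b)
        if len(q)>3:
            r=cv2.minAreaRect(q[:,:2].astype(np.float32)); print(c,n,len(q),np.round(q.mean(0)),np.round(q.min(0)),np.round(q.max(0)),np.round(r[0]),np.round(r[1]),round(r[2],1))
E
```

```text
scene keepbox [(0.72, [628.0, 60.0, -4.0]), (0.42, [379.0, 315.0, -1.0])]
scene prop [(0.63, [420.0, -183.0, -1.0]), (0.27, [377.0, 317.0, -1.0])]
scene prop_grip [(0.77, [501.0, -180.0, 94.0]), (0.67, [628.0, 60.0, -3.0])]
scene roller_mid [(0.58, [484.0, 137.0, 56.0])]
scene pot_tall []
scene pot_squat []
scene plate_mid [(0.76, [481.0, -573.0, 129.0]), (0.74, [169.0, -303.0, 130.0])]
scene bottle [(0.73, [651.0, 285.0, 0.0])]
scene marker [(0.7, [653.0, 288.0, 1.0]), (0.66, [376.0, 316.0, 1.0])]
scene beaker [(0.74, [742.0, -173.0, -2.0])]
scene dish []
top keepbox [(0.56, [625.0, 62.0, 4.0])]
top prop [(0.69, [457.0, -339.0, 1.0]), (0.59, [418.0, -178.0, 2.0])]
top prop_grip [(0.82, [498.0, -179.0, 95.0])]
top roller_mid [(0.63, [481.0, 135.0, 52.0])]
top pot_tall [(0.17, [626.0, 62.0, -0.0])]
top pot_squat []
top plate_mid [(0.84, [606.0, -301.0, 127.0]), (0.83, [171.0, -300.0, 130.0]), (0.64, [481.0, -569.0, 131.0])]
top bottle [(0.8, [651.0, 287.0, -2.0])]
top marker [(0.4, [374.0, 315.0, 1.0])]
top beaker [(0.69, [744.0, -169.0, 4.0]), (0.26, [625.0, 64.0, 4.0])]
top dish [(0
[... 743 characters left out ...]
ene grip 131 [ 506. -181.  120.] [ 481. -196.  113.] [ 528. -170.  124.] [ 505. -183.] [25. 47.] 87.5
scene flat 148 [ 467. -176.  100.] [ 436. -199.   95.] [ 520. -162.  105.] [ 478. -181.] [37. 84.] 88.5
scene low 347 [ 414. -173.   45.] [ 319. -199.    5.] [ 477. -154.   95.] [ 398. -177.] [ 40. 157.] 86.9
scene rim 1022 [643.  58.  88.] [535. -44.  78.] [705. 166.  90.] [620.  61.] [167. 210.] 1.0
scene roller 167 [487. 139.  60.] [451. 129.  50.] [526. 148.  65.] [489. 139.] [75. 18.] 0.3
scene plate 569 [ 611. -296.  129.] [ 567. -340.  122.] [ 651. -256.  132.] [ 609. -299.] [84. 81.] 50.4
scene marker 169 [393. 311.  10.] [341. 294.   6.] [441. 328.  14.] [390. 311.] [ 12. 102.] 75.9
```

```bash
cat >> h.py <<'E'
def plan(x,y,z,yaw):
    s=read_state(); M=R.from_euler('xyz',s['eef_rot'],degrees=True)
    p=s['ee_pos']; T=R.from_euler('xyz',[180,0,yaw],degrees=True)
    d=M.inv().apply(np.array([x,y,z])-p)/10; rv=(M.inv()*T).as_rotvec()
    print('t',s['time'],'ee',np.round(p,1),np.round(s['eef_rot'],1),'F',np.round(s['contact_force'],1),'g',round(s['grip_width'],3),'j',np.round(s['joint_positions'],0))
    print('PLAN xyz',np.round(d,2),'a',np.round(rv,3),'rows',round(max(np.linalg.norm(d)/6.25,np.degrees(np.linalg.norm(rv))/10.7),1))
E
python3 - <<'E'
from h import *
for c in('top','scene'):
    P=np.load(f'pics/{c}P.npy')
    m=(P[...,2]>80)&(P[...,2]<90)
    def fit(x0,x1,y0,y1):
        q=P[m&(P[...,0]>x0)&(P[...,0]<x1)&(P[...,1]>y0)&(P[...,1]<y1)]
        if len(q)<8: return print('few')
        l=cv2.fitLine(q[:,:2].astype(np.float32),cv2.DIST_HUBER,0,.01,.01).ravel(); print(c,len(q),np.round(l[2:],1),round(np.degrees(np.arctan2(l[1],l[0])),2))
    fit(540,560,-30,140); fit(690,712,-30,150); fit(570,690,-50,-25);fit(570,690,150,172)
plan(500,-182,230,180)
E
```

```text
top 35 [551.4  55. ] -89.34
top 25 [695.   70.5] -89.21
top 42 [622.4 -35.2] 5.38
few
scene 19 [558.1  83.7] -89.94
scene 178 [701.8  62.5] -89.07
scene 66 [635.9 -35.6] -0.21
scene 17 [640.2 164.9] 0.76
t 1.55 ee [139.9 506.  231.3] [-180.    -0.   164.5] F [0.1 0.  0.5] g 1.001 j [75. 15. -8. 67.  0. 90.]
PLAN xyz [-53.04 -56.71   0.13] a [-0.   -0.   -0.27] rows 12.4
```

Call:
step_arm --commands '[{"x": -21, "y": -22.5, "z": 0.0, "az": -0.27}, {"x": -21, "y": -22.5, "z": 0.0, "az": -0.27}, {"x": -21, "y": -22.5, "z": 0.0, "az": -0.27}, {"x": -21, "y": -22.5, "z": 0.0, "az": -0.27}, {"x": -21, "y": -22.5, "z": 0.0, "az": -0.27}]'

```text
invalid input at $.commands[0]: expected keys x, y, z, ax, ay, az, grip
```

```bash
python3 - <<'E'
from h import *
plan(500,-182,230,180)
E
```

```text
t 1.55 ee [139.9 506.  231.3] [-180.    -0.   164.5] F [0.1 0.  0.5] g 1.001 j [75. 15. -8. 67.  0. 90.]
PLAN xyz [-53.04 -56.71   0.13] a [-0.   -0.   -0.27] rows 12.4
```

Call:
step_arm --commands '[{"x": -21, "y": -22.5, "z": 0, "ax": 0, "ay": 0, "az": -0.27, "grip": 8.5}, {"x": -21, "y": -22.5, "z": 0, "ax": 0, "ay": 0, "az": -0.27, "grip": 8.5}, {"x": -21, "y": -22.5, "z": 0, "ax": 0, "ay": 0, "az": -0.27, "grip": 8.5}, {"x": -21, "y": -22.5, "z": 0, "ax": 0, "ay": 0, "az": -0.27, "grip": 8.5}, {"x": -21, "y": -22.5, "z": 0, "ax": 0, "ay": 0, "az": -0.27, "grip": 8.5}]'

```text
time: 2.17
ee_pos: [283.0, 231.5, 231.6]
eef_rot: [180.0, 0.1, -180.0]
contact_force: [1.4, 1.3, -1.5]
grip_width: 0.993
```

```bash
python3 - <<'E'
from h import *
plan(500,-182,230,180)
E
```

```text
t 2.175 ee [283.  231.5 231.6] [ 1.8e+02  1.0e-01 -1.8e+02] F [ 1.4  1.3 -1.5] g 0.993 j [ 39.  -1. -27.  64.  -0.  39.]
PLAN xyz [-21.67 -41.36   0.16] a [0.001 0.001 0.001] rows 7.5
```

Call:
step_arm --commands '[{"x": -13, "y": -25, "z": 0, "ax": 0, "ay": 0, "az": 0, "grip": 8.5}, {"x": -13, "y": -25, "z": 0, "ax": 0, "ay": 0, "az": 0, "grip": 8.5}, {"x": -13, "y": -25, "z": 0, "ax": 0, "ay": 0, "az": 0, "grip": 8.5}, {"x": -13, "y": -25, "z": 0, "ax": 0, "ay": 0, "az": 0, "grip": 8.5}, {"x": -13, "y": -25, "z": 0, "ax": 0, "ay": 0, "az": 0, "grip": 8.5}]'

```text
time: 2.8
ee_pos: [413.7, -19.6, 231.5]
eef_rot: [-180.0, 0.1, 179.8]
contact_force: [0.7, -0.2, 0.4]
grip_width: 0.991
```

Call:
step_arm --commands '[{"x": -8.5, "y": -16.2, "z": 0, "ax": 0, "ay": 0, "az": 0, "grip": 8.5}, {"x": -8.5, "y": -16.2, "z": 0, "ax": 0, "ay": 0, "az": 0, "grip": 8.5}, {"x": -8.5, "y": -16.2, "z": 0, "ax": 0, "ay": 0, "az": 0, "grip": 8.5}, {"x": -8.5, "y": -16.2, "z": 0, "ax": 0, "ay": 0, "az": 0, "grip": 8.5}, {"x": -8.5, "y": -16.2, "z": 0, "ax": 0, "ay": 0, "az": 0, "grip": 8.5}]'

```text
time: 3.42
ee_pos: [496.8, -178.5, 230.9]
eef_rot: [179.9, -0.1, 180.0]
contact_force: [-0.4, 0.5, 0.3]
grip_width: 0.995
```

```bash
python3 - <<'E'
from h import *
k,T=camT('wrist'); im,d=look('wrist','w1.png'); P=cloud('wrist',d,T)
tips('wrist',['prop_grip','prop'])
m=(d>0)
for n,z0,z1 in(('grip',114,130),('flat',96,107),('ramp',15,92)):
    q=P[m&(P[...,2]>z0)&(P[...,2]<z1)&(P[...,0]>300)&(P[...,0]<545)&(abs(P[...,1]+182)<30)]
    if len(q)>5:
        r=cv2.minAreaRect(q[:,:2].astype(np.float32)); print(n,len(q),np.round(q.mean(0),1),q.min(0).round(),q.max(0).round(),r)
        l=cv2.fitLine(q[:,:2].astype(np.float32),cv2.DIST_HUBER,0,.01,.01).ravel();print(np.degrees(np.arctan2(l[1],l[0])))
plan(500,-182,76,180)
E
```

```text
wrist prop_grip [(0.91, [506.0, -185.0, 99.0])]
wrist prop [(0.8, [416.0, -181.0, -4.0])]
grip 1233 [ 500.9 -183.8  121.2] [ 480. -197.  114.] [ 525. -171.  124.] ((502.3935852050781, -183.79734802246094), (23.957836151123047, 44.7177734375), 86.35651397705078)
-3.8771083
flat 1877 [ 458.5 -181.1  100.3] [ 434. -200.   96.] [ 482. -162.  107.] ((458.4704284667969, -181.0910186767578), (36.01021194458008, 47.21421432495117), 86.3150405883789)
-10.40126
ramp 3655 [ 383.9 -176.5   56.2] [ 328. -197.   15.] [ 433. -155.   92.] ((380.2079162597656, -176.27447509765625), (36.11219787597656, 105.89886474609375), 86.49116516113281)
-3.2722385
t 3.575 ee [ 496.7 -177.5  231.5] [ 180.    -0.  -179.9] F [0.5 0.1 0.8] g 0.99 j [-20.  15.  -8.  67.   0. -20.]
PLAN xyz [-0.33 -0.46 15.55] a [ 0.    -0.     0.002] rows 2.5
```

View pics/w1.png

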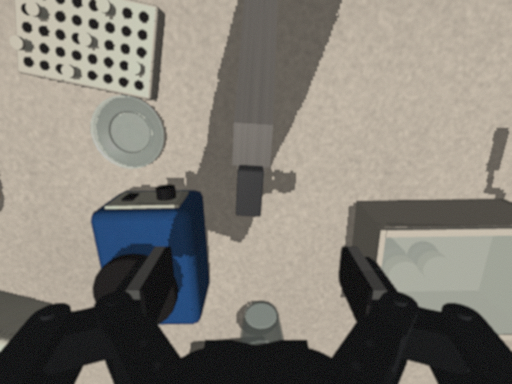

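The wrist picture shows the grip block at (250,190), with the ramp running up the image. It measures at (502,-184) with the prop's yaw at 176.4°.

```bash
python3 - <<'E'
from h import *
plan(502.4,-183.8,76,176.4)
E
```

```text
t 3.575 ee [ 496.7 -177.5  231.5] [ 180.    -0.  -179.9] F [0.5 0.1 0.8] g 0.99 j [-20.  15.  -8.  67.   0. -20.]
PLAN xyz [-0.57 -0.64 15.55] a [ 0.    -0.     0.065] rows 2.5
```

Call:
step_arm --commands '[{"x": -0.57, "y": -0.64, "z": 5, "ax": 0, "ay": 0, "az": 0.065, "grip": 8.5}, {"x": -0.57, "y": -0.64, "z": 10, "ax": 0, "ay": 0, "az": 0.065, "grip": 8.5}, {"x": -0.57, "y": -0.64, "z": 13.5, "ax": 0, "ay": 0, "az": 0.065, "grip": 8.5}, {"x": -0.57, "y": -0.64, "z": 15.5, "ax": 0, "ay": 0, "az": 0.065, "grip": 8.5}, {"x": -0.57, "y": -0.64, "z": 15.5, "ax": 0, "ay": 0, "az": 0.065, "grip": 5}]'

```text
time: 4.2
ee_pos: [501.4, -183.5, 75.2]
eef_rot: [179.9, -0.2, 176.4]
contact_force: [-0.4, -0.1, 0.2]
grip_width: 0.808
```

Call:
step_arm --commands '[{"x": 0, "y": 0, "z": 0, "ax": 0, "ay": 0, "az": 0, "grip": 1.5}, {"x": 0, "y": 0, "z": 0, "ax": 0, "ay": 0, "az": 0, "grip": 1.5}, {"x": 0, "y": 0, "z": 0, "ax": 0, "ay": 0, "az": 0, "grip": 1.5}, {"x": 0, "y": 0, "z": 0, "ax": 0, "ay": 0, "az": 0, "grip": 1.5}, {"x": 0, "y": 0, "z": 0, "ax": 0, "ay": 0, "az": 0, "grip": 1.5}]'

```text
time: 4.82
ee_pos: [504.3, -185.2, 77.7]
eef_rot: [180.0, 0.2, 176.3]
contact_force: [0.6, 0.8, 5.9]
grip_width: 0.271
```

```bash
python3 - <<'E'
from h import *
plan(502.4,-183.8,200,176.4)
E
```

```text
t 4.825 ee [ 504.3 -185.2   77.7] [180.    0.2 176.3] F [0.6 0.8 5.9] g 0.271 j [-20.  22. -21.  46.   0. -16.]
PLAN xyz [  0.16   0.13 -12.23] a [ 0.     0.003 -0.002] rows 2.0
```

Call:
step_arm --commands '[{"x": 0, "y": 0, "z": -1.5, "ax": 0, "ay": 0, "az": 0, "grip": 1.5}, {"x": 0, "y": 0, "z": -4, "ax": 0, "ay": 0, "az": 0, "grip": 1.5}, {"x": 0, "y": 0, "z": -7, "ax": 0, "ay": 0, "az": 0, "grip": 1.5}, {"x": 0, "y": 0, "z": -10, "ax": 0, "ay": 0, "az": 0, "grip": 1.5}, {"x": 0, "y": 0, "z": -11, "ax": 0, "ay": 0, "az": 0, "grip": 1.5}]'

```text
time: 5.45
ee_pos: [504.1, -185.7, 188.5]
eef_rot: [-179.9, 0.2, 176.3]
contact_force: [-0.1, -0.4, -3.0]
grip_width: 0.273
```

```bash
python3 - <<'E'
from h import *
look('wrist','w2.png')
plan(481,352,190,270.8)
E
```

```text
t 5.5 ee [ 504.1 -185.7  188.7] [-179.9    0.2  176.3] F [ 0.2  0.3 -3. ] g 0.273 j [-20.  17. -11.  61.  -0. -16.]
PLAN xyz [ 5.8  53.51 -0.22] a [-0.004  0.002 -1.65 ] rows 8.8
```

View pics/w2.png

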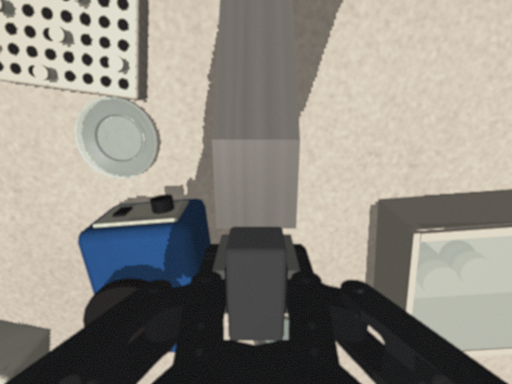

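The prop is held straight in the fingers at (255,285). Carrying it over next.

Call:
step_arm --commands '[{"x": 0.6, "y": 3, "z": 0, "ax": 0, "ay": 0, "az": -0.08, "grip": 1.5}, {"x": 1, "y": 8, "z": 0, "ax": 0, "ay": 0, "az": -0.2, "grip": 1.5}, {"x": 1.6, "y": 13.5, "z": 0, "ax": 0, "ay": 0, "az": -0.35, "grip": 1.5}, {"x": 2, "y": 19, "z": 0, "ax": 0, "ay": 0, "az": -0.5, "grip": 1.5}, {"x": 2.6, "y": 24, "z": 0, "ax": 0, "ay": 0, "az": -0.65, "grip": 1.5}]'

```text
time: 6.12
ee_pos: [491.7, 57.6, 185.1]
eef_rot: [179.9, -0.1, -146.2]
contact_force: [1.0, -0.4, -3.0]
grip_width: 0.274
```

```bash
python3 - <<'E'
from h import *
plan(481,352,190,270.8)
E
```

```text
t 6.125 ee [491.7  57.6 185.1] [ 1.799e+02 -1.000e-01 -1.462e+02] F [ 1.  -0.4 -3. ] g 0.274 j [  7.  14. -17.  60.   0. -27.]
PLAN xyz [-15.5   25.05  -0.5 ] a [ 0.002 -0.001 -0.995] rows 5.3
```

Call:
step_arm --commands '[{"x": -2.7, "y": 4.4, "z": -0.5, "ax": 0, "ay": 0, "az": -0.18, "grip": 1.5}, {"x": -5.8, "y": 9.4, "z": -0.5, "ax": 0, "ay": 0, "az": -0.36, "grip": 1.5}, {"x": -9, "y": 14.5, "z": -0.5, "ax": 0, "ay": 0, "az": -0.54, "grip": 1.5}, {"x": -12, "y": 19.5, "z": -0.5, "ax": 0, "ay": 0, "az": -0.7, "grip": 1.5}, {"x": -14, "y": 22.7, "z": -0.5, "ax": 0, "ay": 0, "az": -0.86, "grip": 1.5}]'

```text
time: 6.75
ee_pos: [482.9, 324.8, 189.7]
eef_rot: [179.9, -0.1, -96.8]
contact_force: [0.5, 0.2, -3.5]
grip_width: 0.271
```

```bash
python3 - <<'E'
from h import *
plan(481,352,185,270.8)
E
```

```text
t 6.75 ee [482.9 324.8 189.7] [ 1.799e+02 -1.000e-01 -9.680e+01] F [ 0.5  0.2 -3.5] g 0.271 j [ 34.  22.  -4.  64.   0. -49.]
PLAN xyz [-2.68  0.5   0.47] a [ 0.002 -0.001 -0.132] rows 0.7
```

Call:
step_arm --commands '[{"x": -2.7, "y": 0.5, "z": 0.5, "ax": 0, "ay": 0, "az": -0.132, "grip": 1.5}, {"x": -2.7, "y": 0.5, "z": 0.5, "ax": 0, "ay": 0, "az": -0.132, "grip": 1.5}, {"x": -2.7, "y": 0.5, "z": 2.5, "ax": 0, "ay": 0, "az": -0.132, "grip": 1.5}, {"x": -2.7, "y": 0.5, "z": 5, "ax": 0, "ay": 0, "az": -0.132, "grip": 1.5}, {"x": -2.7, "y": 0.5, "z": 6, "ax": 0, "ay": 0, "az": -0.132, "grip": 1.5}]'

```text
time: 7.38
ee_pos: [481.0, 347.9, 129.0]
eef_rot: [179.8, -0.2, -89.7]
contact_force: [-1.3, 0.3, -3.4]
grip_width: 0.275
```

```bash
python3 - <<'E'
from h import *
k,T=camT('wrist'); im,d=look('wrist','w3.png'); P=cloud('wrist',d,T)
look('scene','s3.png')
tips('wrist',['roller_mid','prop_grip','keepbox']);tips('scene',['roller_mid','prop_grip','keepbox'])
m=d>0
for n,b in dict(roller=(440,530,120,152,48,70),flat=(440,520,200,330,138,170),ramp=(440,520,100,330,60,138)).items():
    q=P[m&(P[...,0]>b[0])&(P[...,0]<b[1])&(P[...,1]>b[2])&(P[...,1]<b[3])&(P[...,2]>b[4])&(P[...,2]<b[5])]
    if len(q)>5: print(n,len(q),q.min(0).round(),q.max(0).round(),cv2.minAreaRect(q[:,:2].astype(np.float32)))
plan(481,352,78,270.8)
E
```

```text
wrist roller_mid []
wrist prop_grip [(0.77, [483.0, 347.0, 151.0])]
wrist keepbox []
scene roller_mid [(0.79, [484.0, 138.0, 56.0])]
scene prop_grip [(0.8, [480.0, 347.0, 146.0])]
scene keepbox [(0.71, [628.0, 64.0, -2.0])]
flat 12350 [464. 265. 138.] [500. 327. 170.] ((481.87237548828125, 295.7547302246094), (36.236690521240234, 61.535953521728516), 0.2492368072271347)
ramp 7296 [464. 223. 103.] [500. 270. 138.] ((482.01953125, 246.4934844970703), (36.156803131103516, 46.92657470703125), 0.21179521083831787)
t 7.775 ee [483.1 350.3 132.3] [-1.799e+02  1.000e-01 -8.960e+01] F [ 0.1 -0.7 -3.4] g 0.271 j [ 36.  25.  -8.  57.  -0. -54.]
PLAN xyz [-0.17  0.22  5.43] a [-0.002  0.001 -0.008] rows 0.9
```

View pics/w3.png

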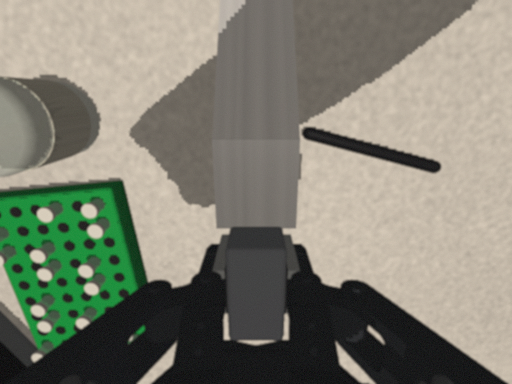

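View pics/s3.png

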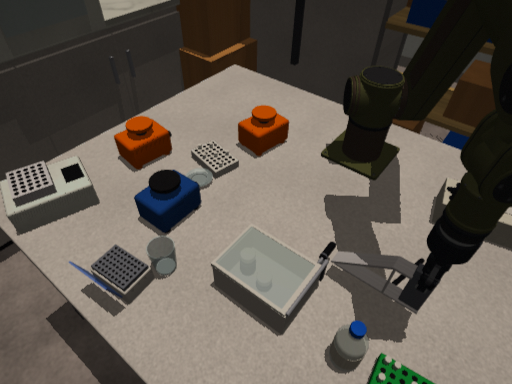

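The prop is in line with the roller, with its nose at (330,260) in the scene view. The marker and bottle are clear of its path. Lowering it.

Call:
step_arm --commands '[{"x": 0, "y": 0, "z": 2, "ax": 0, "ay": 0, "az": 0, "grip": 1.5}, {"x": 0, "y": 0, "z": 4, "ax": 0, "ay": 0, "az": 0, "grip": 1.5}, {"x": 0, "y": 0, "z": 5, "ax": 0, "ay": 0, "az": 0, "grip": 1.5}, {"x": 0, "y": 0, "z": 5.4, "ax": 0, "ay": 0, "az": 0, "grip": 1.5}, {"x": 0, "y": 0, "z": 5.5, "ax": 0, "ay": 0, "az": 0, "grip": 1.5}]'

```text
time: 8.4
ee_pos: [482.4, 349.9, 77.8]
eef_rot: [-180.0, 0.0, -89.6]
contact_force: [-4.8, -2.4, 8.4]
grip_width: 0.276
```

```bash
python3 - <<'E'
from h import *
k,T=camT('wrist'); im,d=look('wrist','w4.png'); P=cloud('wrist',d,T)
q=P[(d>0)&(abs(P[...,0]-482)<25)&(P[...,1]>270)&(P[...,1]<325)&(P[...,2]>92)&(P[...,2]<110)]
A=np.c_[q[:,:2],np.ones(len(q))]; print('flat z fit',np.linalg.lstsq(A,q[:,2],rcond=None)[0], q.mean(0), cv2.minAreaRect(q[:,:2].astype(np.float32)))
plan(482,220,78,270.8)
E
```

```text
flat z fit [-4.56214270e-03  1.11133812e-01  6.83935433e+01] [483.16578819 299.47000538  99.47051547] ((483.17877197265625, 300.04962158203125), (36.299896240234375, 50.00919723510742), 0.21101805567741394)
t 8.45 ee [482.3 349.9  77.8] [-180.     0.   -89.6] F [-2.7 -1.8  3.1] g 0.271 j [ 36.  27. -13.  50.   0. -54.]
PLAN xyz [12.99  0.11 -0.03] a [-0.     0.    -0.008] rows 2.1
```

Call:
step_arm --commands '[{"x": 1.5, "y": 0, "z": 0, "ax": 0, "ay": 0, "az": 0, "grip": 1.5}, {"x": 3.5, "y": 0, "z": 0, "ax": 0, "ay": 0, "az": 0, "grip": 1.5}, {"x": 5.5, "y": 0, "z": 0, "ax": 0, "ay": 0, "az": 0, "grip": 1.5}, {"x": 7.5, "y": 0, "z": 0, "ax": 0, "ay": 0, "az": 0, "grip": 1.5}, {"x": 9, "y": 0, "z": 0, "ax": 0, "ay": 0, "az": 0, "grip": 1.5}]'

```text
time: 9.07
ee_pos: [484.6, 260.9, 77.8]
eef_rot: [-179.8, 0.4, -89.6]
contact_force: [-0.6, 9.6, 4.0]
grip_width: 0.271
```

```bash
python3 - <<'E'
from h import *
look('scene','s4.png');look('wrist','w5.png')
plan(483,165,78,270.8)
E
```

```text
t 9.175 ee [484.6 258.7  77.7] [-1.798e+02  1.000e-01 -8.970e+01] F [1.2 2.5 5.4] g 0.276 j [ 28.  23. -20.  47.  -0. -62.]
PLAN xyz [ 9.37  0.2  -0.05] a [-0.003  0.002 -0.009] rows 1.5
```

View pics/s4.png

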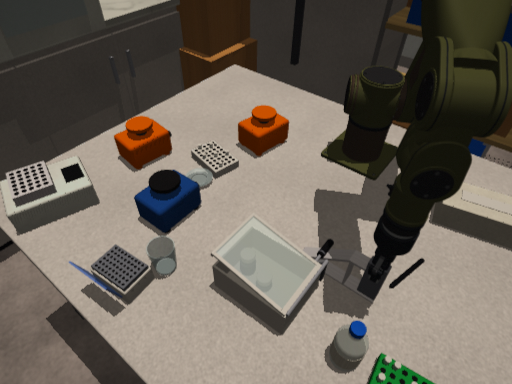

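View pics/w5.png

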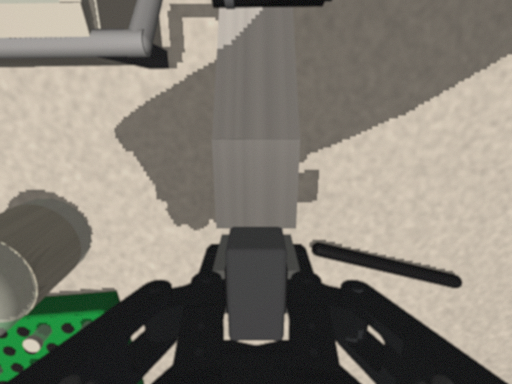

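The roller at the top of the wrist view (218–330, 5) is on the ramp, and the flap has started to rise. It sits a few mm to the right of the prop's midline, so I'll correct for that as I slide.

Call:
step_arm --commands '[{"x": 1.5, "y": 0.1, "z": 0, "ax": 0, "ay": 0, "az": 0, "grip": 1.5}, {"x": 3, "y": 0.2, "z": 0, "ax": 0, "ay": 0, "az": 0, "grip": 1.5}, {"x": 4.5, "y": 0.3, "z": 0, "ax": 0, "ay": 0, "az": 0, "grip": 1.5}, {"x": 6, "y": 0.3, "z": 0, "ax": 0, "ay": 0, "az": 0, "grip": 1.5}, {"x": 7, "y": 0.3, "z": 0, "ax": 0, "ay": 0, "az": 0, "grip": 1.5}]'

```text
time: 9.8
ee_pos: [484.2, 192.6, 77.9]
eef_rot: [-179.6, 0.5, -89.6]
contact_force: [5.1, 15.5, 0.7]
grip_width: 0.275
```

```bash
python3 - <<'E'
from h import *
look('scene','s5.png');look('wrist','w6.png')
plan(482,165,78,270.8)
E
```

```text
t 9.9 ee [484.1 191.4  77.7] [-179.6    0.3  -89.6] F [4.4 8.9 1.4] g 0.274 j [ 21.  21. -24.  45.   0. -69.]
PLAN xyz [ 2.64  0.22 -0.04] a [-0.007  0.006 -0.007] rows 0.4
```

View pics/s5.png

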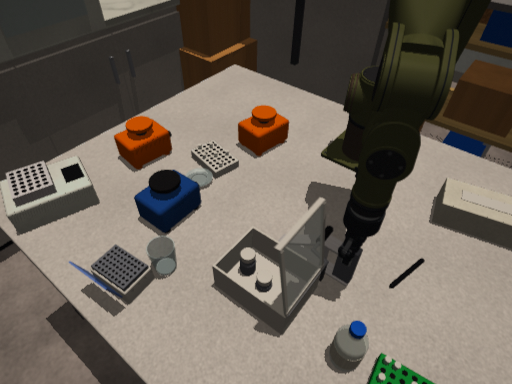

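View pics/w6.png

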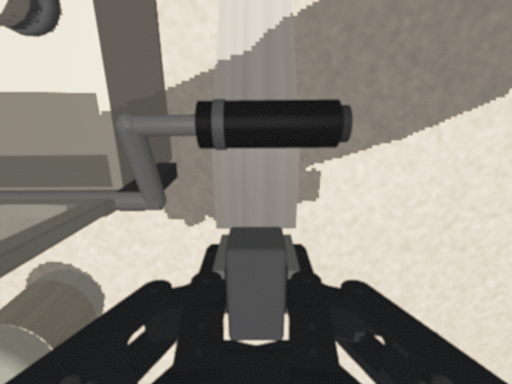

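The flap is nearly up. The roller at (273,125) still needs about 24 mm of travel to reach the middle of the flat top (140–228).

Call:
step_arm --commands '[{"x": 0.8, "y": 0.1, "z": 0, "ax": 0, "ay": 0, "az": 0, "grip": 1.5}, {"x": 1.6, "y": 0.1, "z": 0, "ax": 0, "ay": 0, "az": 0, "grip": 1.5}, {"x": 2.2, "y": 0.1, "z": 0, "ax": 0, "ay": 0, "az": 0, "grip": 1.5}, {"x": 2.4, "y": 0.1, "z": 0, "ax": 0, "ay": 0, "az": 0, "grip": 1.5}, {"x": 2.4, "y": 0.1, "z": 0, "ax": 0, "ay": 0, "az": 0, "grip": 1.5}]'

```text
time: 10.52
ee_pos: [482.2, 166.6, 77.7]
eef_rot: [-179.7, 0.2, -89.7]
contact_force: [2.9, 6.8, 4.2]
grip_width: 0.273
```

```bash
python3 - <<'E'
from h import *
k,T=camT('wrist'); im,d=look('wrist','w7.png'); P=cloud('wrist',d,T)
print(P[165,273],P[125,273])
for u in (240,255,270): print([ (v,P[v,u].round().tolist()) for v in range(110,230,10)])
plan(482,165,78,270.8)
E
```

```text
[475.54813819 114.79763836  99.80081029] [475.8061459   98.59585478  96.86886354]
[(110, [490.0, 93.0, 91.0]), (120, [490.0, 97.0, 94.0]), (130, [489.0, 101.0, 97.0]), (140, [489.0, 104.0, 100.0]), (150, [489.0, 108.0, 100.0]), (160, [489.0, 113.0, 100.0]), (170, [489.0, 117.0, 101.0]), (180, [489.0, 117.0, 114.0]), (190, [488.0, 120.0, 118.0]), (200, [489.0, 124.0, 117.0]), (210, [489.0, 128.0, 118.0]), (220, [490.0, 140.0, 100.0])]
[(110, [483.0, 93.0, 92.0]), (120, [483.0, 97.0, 94.0]), (130, [483.0, 101.0, 97.0]), (140, [483.0, 104.0, 100.0]), (150, [483.0, 108.0, 100.0]), (160, [483.0, 112.0, 101.0]), (170, [483.0, 117.0, 100.0]), (180, [483.0, 117.0, 114.0]), (190, [483.0, 120.0, 118.0]), (200, [483.0, 124.0, 118.0]), (210, [483.0, 128.0, 117.0]), (220, [483.0, 140.0, 100.0])]
[(110, [477.0, 93.0, 91.0]), (120, [477.0, 97.0, 94.0]), (130, [477.0, 101.0, 98.0]), (140, [477.0, 104.0, 101.0]), (150, [477.0, 108.0, 101.0]), (160, [477.0, 113.0, 100.0]), (170, [477.0, 115.0, 107.0]), (180, [477.0, 117.0, 115.0]), (190, [477.0, 120.0, 117.0]), (200, [477.0, 124.0, 119.0]), (210, [477.0, 128.0, 117.0]), (220, [476.0, 139.0, 101.0])]
t 10.575 ee [482.2 166.6  77.7] [-179.7    0.2  -89.7] F [3.4 5.8 4.1] g 0.278 j [ 19.  20. -25.  44.   0. -71.]
PLAN xyz [ 0.16  0.02 -0.03] a [-0.005  0.004 -0.008] rows 0.1
```

View pics/w7.png

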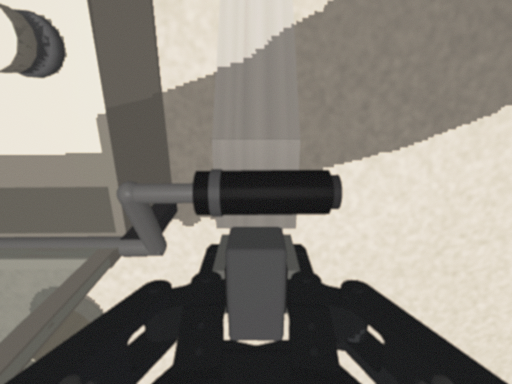

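The roller (y 124) sits on the middle of the flat top (y 104–142). I'll open only part way to stay clear of the crank, then lift.

Call:
step_arm --commands '[{"x": 0, "y": 0, "z": 0, "ax": 0, "ay": 0, "az": 0, "grip": 4}, {"x": 0, "y": 0, "z": 0, "ax": 0, "ay": 0, "az": 0, "grip": 4}, {"x": 0, "y": 0, "z": 0, "ax": 0, "ay": 0, "az": 0, "grip": 4}, {"x": 0, "y": 0, "z": 0, "ax": 0, "ay": 0, "az": 0, "grip": 4}, {"x": 0, "y": 0, "z": 0, "ax": 0, "ay": 0, "az": 0, "grip": 4}]'

```text
time: 11.2
ee_pos: [479.5, 165.8, 76.2]
eef_rot: [180.0, -0.0, -89.6]
contact_force: [-0.8, 0.5, 0.7]
grip_width: 0.467
```

Call:
step_arm --commands '[{"x": 0, "y": 0, "z": -2, "ax": 0, "ay": 0, "az": 0, "grip": 4}, {"x": 0, "y": 0, "z": -6, "ax": 0, "ay": 0, "az": 0, "grip": 4}, {"x": 0, "y": 0, "z": -11, "ax": 0, "ay": 0, "az": 0, "grip": 4}, {"x": 0, "y": 0, "z": -16, "ax": 0, "ay": 0, "az": 0, "grip": 4}, {"x": 0, "y": 0, "z": -20, "ax": 0, "ay": 0, "az": 0, "grip": 4}]'

```text
time: 11.82
ee_pos: [479.9, 166.1, 278.6]
eef_rot: [-179.9, 0.0, -89.6]
contact_force: [0.1, 0.1, -0.0]
grip_width: 0.466
```

```bash
python3 - <<'E'
from h import *
look('scene','s8.png');look('top','t8.png')
tips('scene',['pot_tall_mid','pot_tall','pot_squat','plate_mid','flap']);tips('top',['pot_tall_mid','pot_tall','pot_squat','plate_mid'])
plan(620,20,280,180)
E
```

```text
scene pot_tall_mid [(0.81, [619.0, -4.0, 43.0])]
scene pot_tall [(0.61, [620.0, -4.0, 9.0])]
scene pot_squat [(0.6, [633.0, 54.0, 4.0])]
scene plate_mid [(0.81, [482.0, -572.0, 128.0]), (0.72, [169.0, -302.0, 130.0]), (0.6, [607.0, -302.0, 131.0])]Traceback (most recent call last):
  File "<stdin>", line 3, in <module>
  File "h.py", line 9, in tips
    r=f(cam,q); print(cam,q,[(round(a['score'],2),np.round(a['centre']).tolist()) for a in r[:3]])
ValueError: it knows: beaker, bottle, dish, keepbox, marker, plate_mid, pot_squat, pot_tall, pot_tall_mid, prop, prop_grip, roller, roller_mid
```

View pics/s8.png

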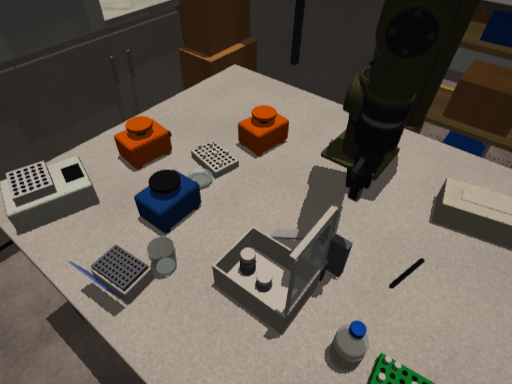

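View pics/t8.png

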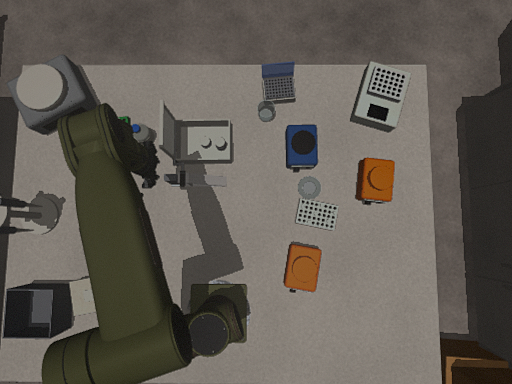

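The flap stands up on the prop by itself. The tall pot is at (248,260) in the scene view, measured (619,-4), and the squat pot is beside it at (264,283). Moving around in front of the flap and over the pot.

Call:
step_arm --commands '[{"x": 5, "y": 0, "z": 0, "ax": 0, "ay": 0, "az": 0, "grip": 6.5}, {"x": 11, "y": 0, "z": 0, "ax": 0, "ay": 0, "az": 0, "grip": 6.5}, {"x": 16.8, "y": 0, "z": 0, "ax": 0, "ay": 0, "az": 0, "grip": 6.5}, {"x": 16.8, "y": -6, "z": 0, "ax": 0, "ay": 0, "az": 0, "grip": 6.5}, {"x": 16.8, "y": -11, "z": 0, "ax": 0, "ay": 0, "az": 0, "grip": 6.5}]'

```text
time: 12.75
ee_pos: [590.9, -2.8, 274.5]
eef_rot: [179.8, 0.0, -89.8]
contact_force: [1.0, -0.3, 0.4]
grip_width: 0.762
```

```bash
python3 - <<'E'
from h import *
plan(617,-4,190,270)
k,T=camT('wrist'); im,d=look('wrist','w9.png'); P=cloud('wrist',d,T)
tips('wrist',['pot_tall','pot_squat'])
for z0,z1 in((66,80),(40,52)):
    q=P[(d>0)&(P[...,0]>560)&(P[...,0]<690)&(P[...,1]>-31)&(P[...,1]<100)&(P[...,2]>z0)&(P[...,2]<z1)]
    print(len(q),np.median(q,0),q.min(0),q.max(0)); 
    if len(q)>5:print(cv2.minEnclosingCircle(q[:,:2].astype(np.float32)))
E
```

```text
t 12.75 ee [590.9  -2.8 274.5] [179.8   0.  -89.8] F [ 1.  -0.3  0.4] g 0.762 j [ -0.  21.   7.  77.   0. -90.]
PLAN xyz [ 0.14 -2.63  8.44] a [0.003 0.    0.004] rows 1.4
wrist pot_tall [(0.91, [625.0, 1.0, 6.0]), (0.3, [746.0, -172.0, -2.0])]
wrist pot_squat [(0.78, [634.0, 61.0, 2.0]), (0.67, [622.0, 0.0, 4.0])]
718 [620.22038579  -1.76193457  74.55687263] [602.45793452 -18.58609337  66.05120696] [637.63338951  16.7783209   77.28544035]
((620.1951904296875, -0.71841961145401), 18.21304702758789)
679 [627.86278747  52.82694684  46.53785254] [600.81043934 -20.05439898  40.02860898] [647.35781604  75.77272543  51.06088118]
((625.9913330078125, 28.089570999145508), 48.664424896240234)
```

View pics/w9.png

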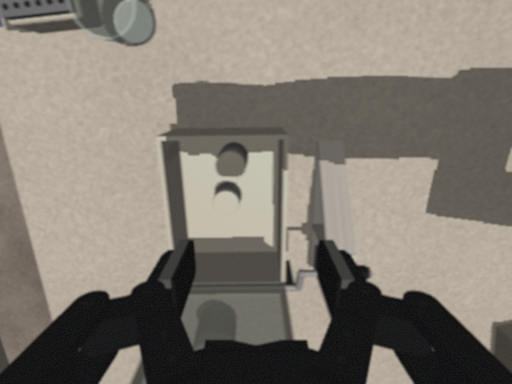

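The wrist view shows the tall pot at (232,157), which measures (620,-1), and the squat pot at (227,197). There is room for the fingers along x. Descending.

```bash
python3 - <<'E'
from h import *
plan(620.2,-1,31,270)
E
```

```text
t 12.9 ee [591.5  -1.6 272.8] [179.7   0.  -89.7] F [-0.8  0.8  0.7] g 0.763 j [ -0.  21.   7.  76.   0. -90.]
PLAN xyz [-0.04 -2.99 24.17] a [0.005 0.    0.006] rows 3.9
```

Call:
step_arm --commands '[{"x": 0, "y": -2.9, "z": 3, "ax": 0.005, "ay": 0, "az": 0.006, "grip": 6.5}, {"x": 0, "y": -2.9, "z": 8, "ax": 0.005, "ay": 0, "az": 0.006, "grip": 6.5}, {"x": 0, "y": -2.9, "z": 12, "ax": 0.005, "ay": 0, "az": 0.006, "grip": 6.5}, {"x": 0, "y": -2.9, "z": 14, "ax": 0.005, "ay": 0, "az": 0.006, "grip": 6.5}, {"x": 0, "y": -2.9, "z": 14, "ax": 0.005, "ay": 0, "az": 0.006, "grip": 6.5}]'

```text
time: 13.52
ee_pos: [616.1, -0.9, 133.8]
eef_rot: [179.9, 0.0, -90.0]
contact_force: [-0.5, -0.7, 0.5]
grip_width: 0.754
```

```bash
python3 - <<'E'
from h import *
k,T=camT('wrist'); im,d=look('wrist','w10.png'); P=cloud('wrist',d,T)
q=P[(d>0)&(P[...,0]>590)&(P[...,0]<650)&(P[...,1]>-31)&(P[...,1]<28)&(P[...,2]>66)&(P[...,2]<80)]
print(len(q), cv2.minEnclosingCircle(q[:,:2].astype(np.float32)) if len(q)>5 else'')
plan(620.2,-1,31,270)
E
```

```text
1838 ((620.3635864257812, -0.8235000371932983), 18.479177474975586)
t 13.575 ee [617.7  -1.  135.5] [-179.9    0.   -90. ] F [-0.1  0.3 -0.3] g 0.758 j [ -0.  27.  -4.  59.   0. -90.]
PLAN xyz [ 0.   -0.23 10.45] a [-0.002  0.     0.001] rows 1.7
```

View pics/w10.png

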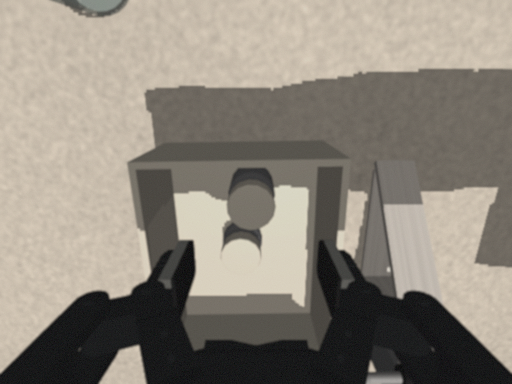

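The pot (250,205) is centred between the fingers, and the squat pot is clear of them.

Call:
step_arm --commands '[{"x": 0, "y": -0.25, "z": 3, "ax": 0, "ay": 0, "az": 0, "grip": 6.5}, {"x": 0, "y": -0.25, "z": 6, "ax": 0, "ay": 0, "az": 0, "grip": 6.5}, {"x": 0, "y": -0.25, "z": 9, "ax": 0, "ay": 0, "az": 0, "grip": 6.5}, {"x": 0, "y": -0.25, "z": 10.3, "ax": 0, "ay": 0, "az": 0, "grip": 6.5}, {"x": 0, "y": -0.25, "z": 10.3, "ax": 0, "ay": 0, "az": 0, "grip": 6.5}]'

```text
time: 14.2
ee_pos: [622.5, -1.1, 33.6]
eef_rot: [-179.7, -0.0, -90.0]
contact_force: [-0.3, -0.7, -0.2]
grip_width: 0.76
```

Call:
step_arm --commands '[{"x": 0, "y": 0, "z": 0, "ax": 0, "ay": 0, "az": 0, "grip": 3.2}, {"x": 0, "y": 0, "z": 0, "ax": 0, "ay": 0, "az": 0, "grip": 3.2}, {"x": 0, "y": 0, "z": 0, "ax": 0, "ay": 0, "az": 0, "grip": 3.2}, {"x": 0, "y": 0, "z": 0, "ax": 0, "ay": 0, "az": 0, "grip": 3.2}, {"x": 0, "y": 0, "z": 0, "ax": 0, "ay": 0, "az": 0, "grip": 3.2}]'

```text
time: 14.82
ee_pos: [623.9, -1.2, 35.5]
eef_rot: [-179.5, 0.0, -90.0]
contact_force: [-1.4, -0.0, 4.3]
grip_width: 0.433
```

Call:
step_arm --commands '[{"x": 0, "y": 0, "z": -1, "ax": 0, "ay": 0, "az": 0, "grip": 3.2}, {"x": 0, "y": 0, "z": -4, "ax": 0, "ay": 0, "az": 0, "grip": 3.2}, {"x": 0, "y": 0, "z": -8, "ax": 0, "ay": 0, "az": 0, "grip": 3.2}, {"x": 0, "y": 0, "z": -13, "ax": 0, "ay": 0, "az": 0, "grip": 3.2}, {"x": 0, "y": 0, "z": -18, "ax": 0, "ay": 0, "az": 0, "grip": 3.2}]'

```text
time: 15.45
ee_pos: [621.7, -1.2, 215.6]
eef_rot: [-179.7, 0.0, -90.0]
contact_force: [1.4, 0.1, -1.4]
grip_width: 0.43
```

```bash
python3 - <<'E'
from h import *
k,T=camT('wrist'); im,d=look('wrist','w11.png'); P=cloud('wrist',d,T)
plan(606,-300.5,212,270)
look('scene','s11.png')
tips('wrist',['plate_mid','pot_tall','pot_tall_mid'])
q=P[(d>0)&(P[...,0]>540)&(P[...,0]<670)&(P[...,1]>-370)&(P[...,1]<-240)&(P[...,2]>124)&(P[...,2]<136)]
print(len(q)); print(cv2.minEnclosingCircle(q[:,:2].astype(np.float32)) if len(q)>9 else '')
E
```

```text
t 15.5 ee [625.2  -1.2 223.5] [-179.   -0.  -90.] F [ 2.3 -0.1  3.2] g 0.434 j [ -0.  24.   5.  70.   0. -90.]
PLAN xyz [29.93  1.95  1.12] a [-0.018 -0.     0.   ] rows 4.8
wrist plate_mid []
wrist pot_tall [(0.93, [625.0, 1.0, 185.0])]
wrist pot_tall_mid []
0
```

View pics/w11.png

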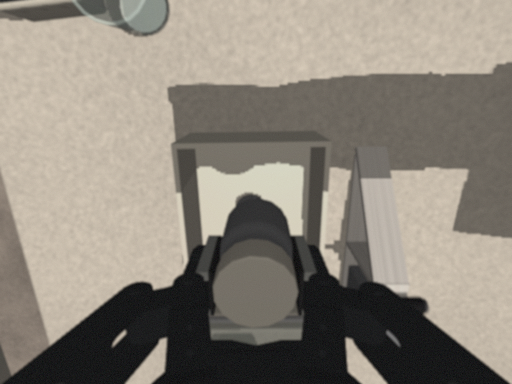

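View pics/s11.png

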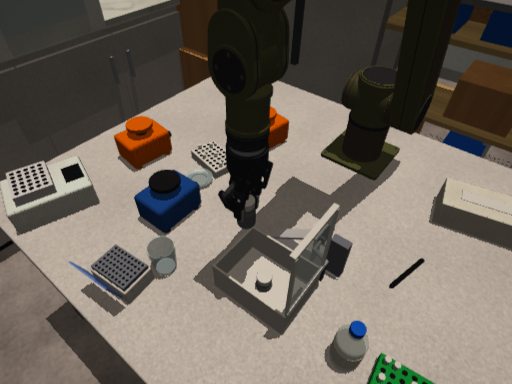

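Call:
step_arm --commands '[{"x": 3, "y": 0.2, "z": 0, "ax": 0, "ay": 0, "az": 0, "grip": 3.2}, {"x": 7, "y": 0.5, "z": 0, "ax": 0, "ay": 0, "az": 0, "grip": 3.2}, {"x": 11, "y": 0.8, "z": 0, "ax": 0, "ay": 0, "az": 0, "grip": 3.2}, {"x": 15, "y": 1, "z": 0, "ax": 0, "ay": 0, "az": 0, "grip": 3.2}, {"x": 18, "y": 1, "z": 0, "ax": 0, "ay": 0, "az": 0, "grip": 3.2}]'

```text
time: 16.32
ee_pos: [610.2, -182.5, 210.8]
eef_rot: [-180.0, 0.1, -90.0]
contact_force: [0.2, 1.1, -1.0]
grip_width: 0.434
```

```bash
python3 - <<'E'
from h import *
k,T=camT('wrist'); im,d=look('wrist','w12.png'); P=cloud('wrist',d,T)
tips('wrist',['plate_mid','pot_tall'])
q=P[(d>0)&(P[...,0]>540)&(P[...,0]<670)&(P[...,1]>-370)&(P[...,1]<-240)&(P[...,2]>124)&(P[...,2]<138)]
print(len(q),q.min(0),q.max(0)); print(cv2.minEnclosingCircle(q[:,:2].astype(np.float32)) if len(q)>9 else '')
s=read_state()['ee_pos'];q=P[(d>0)&(abs(P[...,0]-s[0])<28)&(abs(P[...,1]-s[1])<28)&(P[...,2]>s[2]+32)&(P[...,2]<s[2]+48)]
print('pottop',len(q),q.mean(0),cv2.minEnclosingCircle(q[:,:2].astype(np.float32)),s)
plan(606.5,-301,212,270)
E
```

```text
wrist plate_mid [(0.84, [610.0, -304.0, 132.0])]
wrist pot_tall [(0.76, [615.0, -182.0, 181.0])]
10198 [ 565.55736951 -322.36603086  125.11877826] [ 648.97469881 -257.74788383  132.2747582 ]
((607.5656127929688, -299.73345947265625), 42.01057434082031)
pottop 6821 [ 610.82232592 -185.66111059  249.69211665] ((610.502685546875, -190.3170928955078), 28.34816551208496) [ 610.52168763 -182.24677532  210.91801388]
t 16.475 ee [ 610.5 -182.2  210.9] [-1.799e+02  1.000e-01 -9.010e+01] F [-0.3  0.9 -1.4] g 0.439 j [ -17.   27.    7.   70.    0. -107.]
PLAN xyz [11.88  0.38 -0.12] a [-0.001  0.001 -0.002] rows 1.9
```

View pics/w12.png

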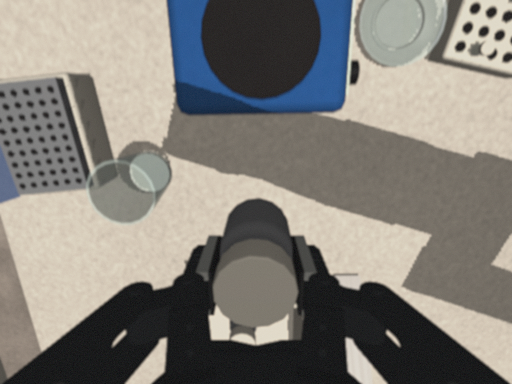

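The black plate (260,35) fits at (607,-300). The pot hangs straight with its base 31 mm below the TCP.

Call:
step_arm --commands '[{"x": 3, "y": 0.3, "z": 0, "ax": 0, "ay": 0, "az": 0, "grip": 3.2}, {"x": 7, "y": 0.3, "z": 0, "ax": 0, "ay": 0, "az": 0, "grip": 3.2}, {"x": 10.5, "y": 0.3, "z": 0, "ax": 0, "ay": 0, "az": 0, "grip": 3.2}, {"x": 11.8, "y": 0.3, "z": 0, "ax": 0, "ay": 0, "az": 0, "grip": 3.2}, {"x": 11.8, "y": 0.3, "z": 2, "ax": 0, "ay": 0, "az": 0, "grip": 3.2}]'

```text
time: 17.1
ee_pos: [610.0, -299.4, 193.7]
eef_rot: [-179.6, -0.0, -90.0]
contact_force: [0.4, 0.9, -1.0]
grip_width: 0.431
```

```bash
python3 - <<'E'
from h import *
k,T=camT('wrist'); im,d=look('wrist','w13.png'); P=cloud('wrist',d,T)
s=read_state()['ee_pos'];q=P[(d>0)&(abs(P[...,0]-s[0])<28)&(abs(P[...,1]-s[1])<28)&(P[...,2]>s[2]+34)&(P[...,2]<s[2]+44)]
print('pottop',q.mean(0))
q=P[(d>0)&(P[...,0]>540)&(P[...,0]<670)&(P[...,1]>-370)&(P[...,1]<-240)&(P[...,2]>124)&(P[...,2]<138)]
print('plate',len(q),cv2.minEnclosingCircle(q[:,:2].astype(np.float32)),np.median(q[:,2]))
plan(607,-301,161.5,270)
E
```

```text
pottop [ 610.30234063 -302.439426    231.61145348]
plate 5883 ((607.5432739257812, -300.20758056640625), 41.700775146484375) 129.4492035475092
t 17.15 ee [ 608.  -297.7  189.6] [-179.9    0.2  -90. ] F [-0.6  0.4 -3.1] g 0.432 j [ -26.   31.   11.   70.    0. -116.]
PLAN xyz [0.33 0.1  2.81] a [-0.001  0.003  0.001] rows 0.5
```

View pics/w13.png

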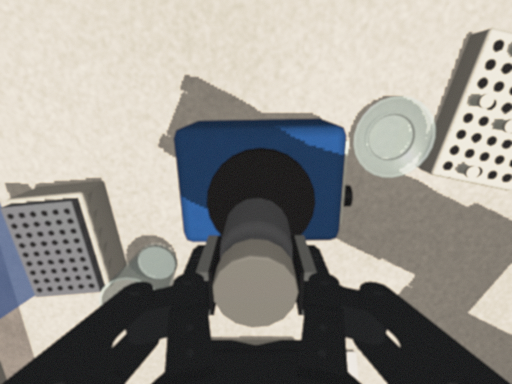

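Call:
step_arm --commands '[{"x": 0.2, "y": 0.1, "z": 0.8, "ax": 0, "ay": 0, "az": 0, "grip": 3.2}, {"x": 0.2, "y": 0.1, "z": 1.5, "ax": 0, "ay": 0, "az": 0, "grip": 3.2}, {"x": 0.2, "y": 0.1, "z": 2.1, "ax": 0, "ay": 0, "az": 0, "grip": 3.2}, {"x": 0.2, "y": 0.1, "z": 2.5, "ax": 0, "ay": 0, "az": 0, "grip": 3.2}, {"x": 0.2, "y": 0.1, "z": 2.6, "ax": 0, "ay": 0, "az": 0, "grip": 3.2}]'

```text
time: 17.77
ee_pos: [608.1, -301.0, 167.1]
eef_rot: [-179.7, 0.0, -90.0]
contact_force: [0.3, -0.2, 0.0]
grip_width: 0.43
```

```bash
python3 - <<'E'
from h import *
k,T=camT('wrist'); im,d=look('wrist','w14.png'); P=cloud('wrist',d,T)
s=read_state()['ee_pos'];q=P[(d>0)&(abs(P[...,0]-s[0])<28)&(abs(P[...,1]-s[1])<28)&(P[...,2]>s[2]+34)&(P[...,2]<s[2]+44)]
print('pottop',q.mean(0),np.median(q[:,2]))
plan(607,-301,161.5,270)
E
```

```text
pottop [ 608.64574009 -303.36596134  205.77527363] 205.92962962439773
t 17.825 ee [ 608.2 -301.1  167.1] [-179.7    0.   -90. ] F [ 0.   0.2 -0.4] g 0.432 j [ -26.   32.    9.   67.    0. -116.]
PLAN xyz [-0.01  0.12  0.56] a [-0.005  0.     0.   ] rows 0.1
```

Call:
step_arm --commands '[{"x": 0, "y": 0, "z": 0.15, "ax": 0, "ay": 0, "az": 0, "grip": 3.2}, {"x": 0, "y": 0, "z": 0.3, "ax": 0, "ay": 0, "az": 0, "grip": 3.2}, {"x": 0, "y": 0, "z": 0.4, "ax": 0, "ay": 0, "az": 0, "grip": 3.2}, {"x": 0, "y": 0, "z": 0.5, "ax": 0, "ay": 0, "az": 0, "grip": 3.2}, {"x": 0, "y": 0, "z": 0.5, "ax": 0, "ay": 0, "az": 0, "grip": 3.2}]'

```text
time: 18.45
ee_pos: [608.2, -301.1, 162.1]
eef_rot: [-179.7, 0.0, -90.0]
contact_force: [-0.1, 0.4, -0.6]
grip_width: 0.43
```

```bash
python3 - <<'E'
from h import *
k,T=camT('wrist'); im,d=look('wrist','w15.png'); P=cloud('wrist',d,T)
s=read_state()['ee_pos'];q=P[(d>0)&(abs(P[...,0]-s[0])<28)&(abs(P[...,1]-s[1])<28)&(P[...,2]>s[2]+34)&(P[...,2]<s[2]+44)]
print('pottop',q.mean(0),np.median(q[:,2]))
plan(607,-301,161.5,270)
E
```

```text
pottop [ 608.68823323 -303.48715592  200.86277539] 201.00673470116593
t 18.5 ee [ 608.2 -301.2  162.2] [-179.7    0.   -90. ] F [ 0.3 -0.4 -1. ] g 0.432 j [ -26.   32.    8.   66.    0. -116.]
PLAN xyz [-0.02  0.12  0.07] a [-0.005  0.     0.   ] rows 0.0
```

Call:
step_arm --commands '[{"x": 0, "y": 0, "z": 0.05, "ax": 0, "ay": 0, "az": 0, "grip": 3.2}, {"x": 0, "y": 0, "z": 0.1, "ax": 0, "ay": 0, "az": 0, "grip": 3.2}, {"x": 0, "y": 0, "z": 0.15, "ax": 0, "ay": 0, "az": 0, "grip": 3.2}, {"x": 0, "y": 0, "z": 0.2, "ax": 0, "ay": 0, "az": 0, "grip": 3.2}, {"x": 0, "y": 0, "z": 0.2, "ax": 0, "ay": 0, "az": 0, "grip": 3.2}]'

```text
time: 19.12
ee_pos: [608.2, -301.2, 160.5]
eef_rot: [-179.7, -0.0, -90.0]
contact_force: [-0.5, 0.8, 0.6]
grip_width: 0.43
```

Call:
step_arm --commands '[{"x": 0, "y": 0, "z": 0.05, "ax": 0, "ay": 0, "az": 0, "grip": 3.2}, {"x": 0, "y": 0, "z": 0.05, "ax": 0, "ay": 0, "az": 0, "grip": 3.2}, {"x": 0, "y": 0, "z": 0.05, "ax": 0, "ay": 0, "az": 0, "grip": 3.2}, {"x": 0, "y": 0, "z": 0.05, "ax": 0, "ay": 0, "az": 0, "grip": 3.2}, {"x": 0, "y": 0, "z": 0.05, "ax": 0, "ay": 0, "az": 0, "grip": 3.2}]'

```text
time: 19.75
ee_pos: [608.3, -301.2, 160.5]
eef_rot: [-179.7, -0.0, -90.0]
contact_force: [-2.0, 0.8, 5.1]
grip_width: 0.431
```

The force has turned upward to 5 N, so the pot is standing on the plate. Releasing and going up.

Call:
step_arm --commands '[{"x": 0, "y": 0, "z": 0, "ax": 0, "ay": 0, "az": 0, "grip": 4.4}, {"x": 0, "y": 0, "z": 0, "ax": 0, "ay": 0, "az": 0, "grip": 5.2}, {"x": 0, "y": 0, "z": 0, "ax": 0, "ay": 0, "az": 0, "grip": 6.5}, {"x": 0, "y": 0, "z": 0, "ax": 0, "ay": 0, "az": 0, "grip": 6.5}, {"x": 0, "y": 0, "z": 0, "ax": 0, "ay": 0, "az": 0, "grip": 6.5}]'

```text
time: 20.38
ee_pos: [608.3, -301.1, 159.6]
eef_rot: [-179.7, 0.0, -90.0]
contact_force: [-0.4, -0.1, 0.1]
grip_width: 0.761
```

Call:
step_arm --commands '[{"x": 0, "y": 0, "z": -1, "ax": 0, "ay": 0, "az": 0, "grip": 6.5}, {"x": 0, "y": 0, "z": -4, "ax": 0, "ay": 0, "az": 0, "grip": 6.5}, {"x": 0, "y": 0, "z": -8, "ax": 0, "ay": 0, "az": 0, "grip": 6.5}, {"x": 0, "y": 0, "z": -12, "ax": 0, "ay": 0, "az": 0, "grip": 6.5}, {"x": 0, "y": 0, "z": -14, "ax": 0, "ay": 0, "az": 0, "grip": 6.5}]'

```text
time: 21.0
ee_pos: [608.3, -301.6, 303.7]
eef_rot: [-179.4, -0.1, -90.0]
contact_force: [-0.8, -0.4, -0.8]
grip_width: 0.759
```

```bash
python3 - <<'E'
from h import *
k,T=camT('wrist'); im,d=look('wrist','w16.png'); P=cloud('wrist',d,T); look('scene','s16.png')
q=P[(d>0)&(abs(P[...,0]-607)<35)&(abs(P[...,1]+301)<35)&(P[...,2]>190)&(P[...,2]<210)]
print('top',cv2.minEnclosingCircle(q[:,:2].astype(np.float32)),np.median(q[:,2]))
tips('wrist',['plate_mid','pot_tall']);tips('scene',['pot_tall','pot_squat','roller_mid','prop_grip','bottle','beaker'])
plan(607,-301,300,270)
E
```

```text
top ((608.5303344726562, -301.12774658203125), 18.35239028930664) 199.44463374257853
wrist plate_mid [(0.58, [607.0, -301.0, 131.0])]
wrist pot_tall [(0.86, [610.0, -299.0, 129.0])]
scene pot_tall [(0.69, [606.0, -304.0, 134.0]), (0.62, [481.0, 80.0, -3.0])]
scene pot_squat [(0.82, [631.0, 56.0, 6.0])]
scene roller_mid [(0.9, [486.0, 122.0, 107.0]), (0.25, [611.0, -302.0, 167.0])]
scene prop_grip [(0.56, [478.0, 166.0, 96.0])]
scene bottle [(0.76, [652.0, 288.0, 1.0])]
scene beaker [(0.89, [742.0, -173.0, -2.0])]
t 21.5 ee [ 607.1 -301.   298.6] [-1.798e+02  1.000e-01 -9.000e+01] F [0.3 0.1 0.3] g 0.756 j [ -26.   30.   26.   86.    0. -116.]
PLAN xyz [ 0.    0.01 -0.14] a [-0.003  0.001  0.   ] rows 0.0
```

View pics/w16.png

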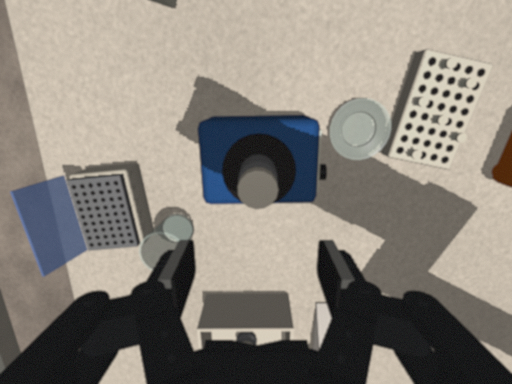

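View pics/s16.png

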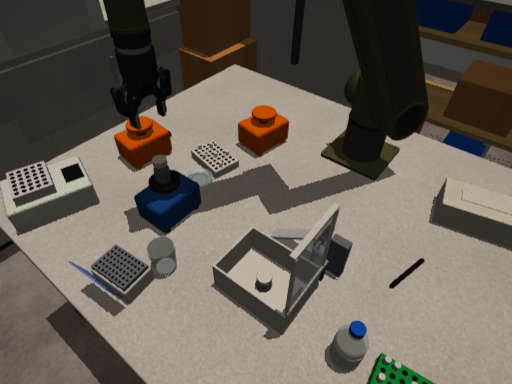

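The tall pot stands at the plate's centre, at (160,170) in the scene view. The flap is still propped, the squat pot is in the box, and the gripper is clear of everything.

```bash
python3 -c "
from cell import *
print(finish_job())"
```

```text
the job is handed in; nothing more can be done
None
```

The job is handed in: I slid the prop under the roller until the roller sat on its flat top, then set the tall pot on the blue mixer's black plate. It took about 21.5 s of the 69 s; `finish_job()` reports no verdict.

What the last checks showed:
- **Flap and prop:** the flap still stands up on the prop with the gripper away. The scene camera puts the roller at y 122, z 107, and the flat top spans about y 104 to 142.
- **Tall pot:** its lid measures at (608.5, -301.1) with its top at z 199.4, and the plate's centre at about (607, -300). That is about 1 to 2 mm off centre and within 1 mm of the expected height. It looks upright; I did not measure its tilt.
- **Squat pot:** it measures at (631, 56), against (633, 54) before I lifted the tall pot.
- **Bystanders:** the bottle and beaker measure within about 2 mm of where they were. I checked the marker and dish by eye only, and they look unmoved.

No check failed. The networks did make some false reports, such as a second tall pot at (481, 80) and the orange look-alike plates, which I ruled out against the pictures.

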